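# Put the ink pad away in the push-to-open drawer

### The arm

A 7-joint arm with a two-finger parallel gripper is mounted at the origin on a cart in front of the work surface, level with it; the furniture and walls round the work are solid. World frame = base frame: x ahead of the robot, y to its left, z up, the work surface at z = 0. Lengths are in m, angles in rad, forces in N, time in s.
With the tool pointing down it reaches from about 0.425 to 0.95 m from the base axis. Payload 4.7 kg.
Tool frame: the origin (TCP) lies midway between the tips of the shut fingers; the grasp point (between the pads) lies behind it (robot.grip_depth is the z of the grasp point in the tool frame, in m); z points along the fingers, y is the line along which they close (so a half turn about z gives the same grasp; the last joint's range is limited). The gripper opens to 87 mm and grips with 3 to 60 N. Pads are 19 mm wide; open, the fingers measure 117 mm over their backs; the gripper's body (75 mm by 190 mm) begins 51 mm behind the grasp point.
Start: joints at [1.309, 0.469, -0.049, 1.532, 0.024, 1.141, -0.082], TCP at [0.156, -0.657, 0.223] pointing down, gripper open.
Joint ranges: [-2.59, 2.59], [-0.33, 1.99], [-1.39, 1.29], [0.1, 2.45], [-1.04, 4.18], [0.21, 1.99], [-2.66, 2.66]. Speed limits (rad/s): [2.57, 2.57, 3.14, 3.14, 3.14, 3.14, 3.14].

### API

Orientations are given as [roll, pitch, yaw] about the fixed x, y, z axes, in that order (R = Rz(yaw) Ry(pitch) Rx(roll)).
In Python, from rig import robot gives the robot as it stands.
- The arm moves only by the tool move_arm, never from a script. Its argument "targets" is a list of rows, each a list of 7 numbers: the shift along the tool's x, y, z scaled (see below), then the turn, a rotation vector about the tool's x, y, z scaled (see below), then the closure, from 0 (fully open) to 1 (shut). A call has 1 to 5 rows; each row is the pose to reach, as a shift and turn from the pose commanded when the call began, along the tool's axes at that moment, turning the shorter way round; what a row does not reach only later rows make up. The controller multiplies each number of a shift by 100 cm and each number of a turn by pi rad. A row lasts 1/10 s, in which the tool goes at most 50 mm and 8.59 degrees, less where a joint would pass 70% of its speed; a pose out of reach is approached as far as the arm can. A call with a number of a shift or a turn outside -1 to 1 is refused whole. A call with a gripper value outside its range is refused whole. The fingers move at their own pace and stop on an object; "squeeze" is the grip in N (left out, the last holds). Time passes only in rows, so rows that repeat a pose let the fingers close. It gives the time, the measured TCP pose, the force, the opening and the grip force at its end, in the units of the state.
- robot.observe(): the state, without advancing time (a new reading comes with each control period).
- robot.read_camera(name): name is "scene" or "top" or "wrist"; returns (picture, depth): 384x512x3 uint8, red, green, blue; 384x512 float32, m along the optical axis (not along the pixel's ray), 0 where there is no reading.
- robot.camera_params(name): a dict with "K" (3x3 intrinsics, pixels), "k1" (the pictures are not rectified: a ray, as slopes to the right and down, at radius r is drawn at 1 + k1 r^2 times it, then the intrinsics apply), "R" (3x3) and "t" (3): a world point X has camera coordinates R X + t; the wrist camera has in their place "tool_from_camera" (4x4, takes a point from camera to tool coordinates, whose origin is the TCP and whose axes are the flange's). Camera axes: x right, y down, z forward; pixel columns grow to the right and rows downward; lengths in m; the calibration is good to about 2 mm. A picture is of the moment at which its call begins: read the wrist's pose just before it. camera_params takes no time and is no camera call.
- robot.finish_job(): hands the job in; it is judged then, once.
The state is a dict: "time_s": time; "qpos": joint angles; "qd": joint speeds; "tau": joint torques, N m; "position": TCP position; "eef_rot": TCP orientation; "wrist_force": force on the tool from outside, world axes, zero at the start; "wrist_torque": the same for the moment, N m; "grip_width": finger opening in m; "grip_force": force on a finger pad.
Only numpy, scipy, OpenCV 4.12 (cv2) and the standard library are available. Lean on these libraries where they do the work, as an engineer would, in place of code of your own. Each camera call takes 0.05 s, during which the arm holds its last target. There are 200 camera calls.

### The job

Put the ink pad away in the handle-less drawer box. First lift the blue-flowered candle out of the drawer's way and stand it upright on the counter clear of where the drawer will slide; then push the drawer front inward and let go so that it springs ajar, pull the drawer out, lay the ink pad flat inside, and push the drawer in until it latches and stays shut. Leave the stamp, the orange-flowered candle, the calculator and the stick candle where they are.

Things in the scene. Friction and masses are not known exactly. Their poses are not given: they have to be found in the camera images.
- unit: dark wooden drawer box, fixed: 150 (x, depth) x 150 (y, width) x 66 mm high; origin at the centre of its underside on the counter; its front looks along its own -x and the drawer slides out along -x; top and sides solid. Baskets behind the counter space begin 0.62 m ahead of the robot (where y < -0.14, 110 mm high) and 0.67 m (centre, 60 mm high).
- drawer (a joint): drawer travel in m: 0 shut, positive outward; stops at 0.110 and, past shut, at -0.008. Push-push latch: press in past -0.0055 (about 5 N; to the stop is fine) and draw back: a spring ejects it to about 0.040. Beyond, it slides with about 1 N of drag and stays put. Pushed in past -0.0055 and let go, it latches shut at 0 (to +0.002); one more push opens it again.
- front_face (a point): centre of the outer face of the drawer's pale wooden front (moves with it; a small brass disc marks it), 33 mm above the counter; its -x axis points outward. The front has no handle: 150 wide, 60 high (3 to 63 mm above the counter), 10 mm thick. When shut, 9 mm gap between its back and the box.
- front_top (a point): middle of the top edge of the drawer's front (moves with it), 63 mm above the counter, half-way through its 10 mm thickness. With the drawer ajar by 40 mm there are 49 mm free behind the front, so it can be pinched from above across its thickness.
- drawer_floor (a point): point on the drawer's inner floor (moves with it), 18 mm above the counter, on the middle line, 59 mm behind the back of the front; axes as the box's. Inside: 122 mm wide (y), 132 mm long (x), walls up to 50 mm above the counter. Fully open, the 119 mm next to the front lie in the open, the rest under the box's top.
- candle_mid (a point): centre of the white candle with blue flowers standing on a square black card; a stiff clear box (hard to see, same square as the card) encloses it: 56 x 56 mm, 66 mm high (centre 33 mm above the counter when standing); it stands in front of the drawer; x and y axes along its sides, z up. 0.085 kg
- ink_pad_mid (a point): centre of the dark flat ink pad with a cream label, 58 (x) x 85 (y) x 15 mm high, lying on the counter, z up. 0.12 kg
- stamp_mid (a point): centre of the wooden rubber stamp with brown handle, 26 (x) x 45 (y) x 67 mm high; leave alone
- orange_candle_mid (a point): centre of a white candle with orange flowers on a black card, in a clear box, 53 x 53 x 64 mm; leave alone
- calculator_mid (a point): centre of the grey calculator, 112 (x) x 66 (y) x 12 mm; leave alone
- stick_candle_mid (a point): middle of the stick candle lying on the counter, 17 (x) x 157 (y) x 17 mm; leave alone

How it is judged:
By the outcome, as a careful person would: the job done as asked, in the order asked, and still so for the second after the job is handed in, with the robot touching nothing.
It also fails if it takes over 72 s, if anything falls off the work surface, if the arm or the gripper's body presses on something with over 40 N, if the wrist force passes 120 N, or if a joint passes its speed limit or range.

## Working session

There is one attempt and no reset: what is moved stays moved. The work goes in short steps, Python scripts to look and compute and a tool call to move; the robot and the scene stay as the last step left them, time stands still between calls to the robot, and variables do not carry over. Pictures are saved under pics/ and viewed, at most 10 in all, crops included, and the job is handed in when it is done.

Besides the shell and the picture viewer there is one more tool, called after "Emit:" as a command line: name --pt "numbers of a row" for each row, then --argument value for the rest. move_arm: Moves the arm, as the interface text tells. Its arguments: {"type":"object","properties":{"targets":{"type":"array","items":{"type":"array","items":{"type":"number"}}},"squeeze":{"type":"number"}},"required":["targets"]}

```bash
ls; mkdir -p pics; cat > h.py <<'E'
import numpy as np, cv2
from rig import robot
from scipy.spatial.transform import Rotation as Ro
def snap(n):
    s=robot.observe(); im,d=robot.read_camera(n); return s,im,d
def cam(n,s=None):
    p=robot.camera_params(n); K=np.array(p["K"])
    if n=="wrist":
        T=np.eye(4); T[:3,:3]=Ro.from_euler('xyz',s["eef_rot"]).as_matrix() if np.size(s["eef_rot"])==3 else np.array(s["eef_rot"]); T[:3,3]=s["position"]
        T=T@np.array(p["tool_from_camera"]); R=T[:3,:3].T; t=-R@T[:3,3]
    else: R=np.array(p["R"]);t=np.array(p["t"])
    return K,p["k1"],R,t
def rays(c,uv):
    K,k1,R,t=c; uv=np.asarray(uv,float).reshape(-1,1,2)
    r=cv2.undistortPoints(uv,K,np.array([k1,0,0,0.]))[:,0]
    return -R.T@t, np.c_[r,np.ones(len(r))]@R
def plane(c,uv,z):
    o,d=rays(c,uv); return o+d*((z-o[2])/d[:,2])[:,None]
def proj(c,X):
    K,k1,R,t=c
    return cv2.projectPoints(np.asarray(X,float).reshape(-1,3),cv2.Rodrigues(R)[0],t,K,np.array([k1,0,0,0.]))[0][:,0]
def cloud(c,d):
    v,u=np.indices(d.shape); o,r=rays(c,np.c_[u.ravel(),v.ravel()])
    return (o+r*d.ravel()[:,None]).reshape(d.shape+(3,))
def save(n,im): cv2.imwrite('pics/'+n,im[...,::-1])
E
python3 - <<'E'
from h import *
for n in ("top","scene"):
    s,im,d=snap(n); save(n+'0.png',im); np.savez('/tmp/'+n,im=im,d=d); c=cam(n); print(n,c[0][0,0],c[1],-c[2].T@c[3])
print(s,robot.grip_depth)
E
```

```text
pics
top 395.5769542261197 -0.006062377264573507 [0.26512315 0.01880519 1.16339393]
scene 390.08047475481806 -0.09712335137857417 [0.12826531 0.5716521  0.75330101]
{'time_s': 0.05, 'qpos': array([ 1.30909797,  0.46943041, -0.0485858 ,  1.53368088,  0.02410031,
        1.14098969, -0.08227957]), 'qd': array([ 1.91798112e-03, -2.54962755e-04,  1.24248734e-03, -5.62607113e-04,
        1.12987530e-03,  4.07024967e-05,  5.47158657e-04]), 'tau': array([ 3.57467761e-04, -5.09624040e+01, -8.15580552e-02, -2.37090701e+01,
       -6.15650089e-02,  3.43714957e-02,  5.98459906e-05]), 'position': array([ 0.15559147, -0.65621402,  0.22151236]), 'eef_rot': array([-3.13967139e+00,  7.44618792e-05,  2.32842167e-01]), 'wrist_force': array([ 0.21481269, -0.72307157, -0.2079522 ]), 'wrist_torque': array([ 0.00706868,  0.03716433, -0.02151185]), 'grip_force': 0.0, 'grip_width': 0.08728609823272762} -0.0187
```

View pics/top0.png

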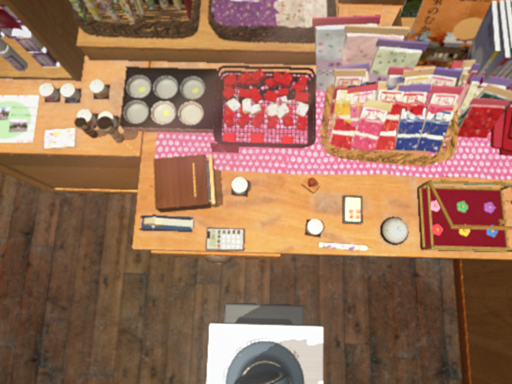

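View pics/scene0.png

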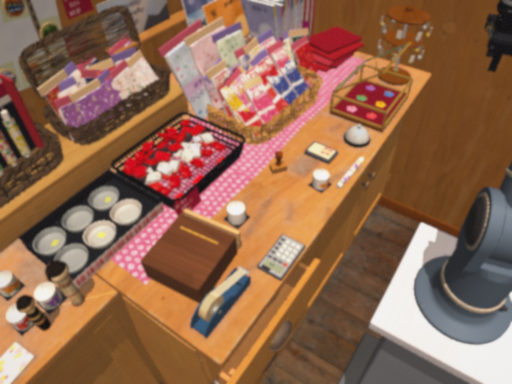

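The top view shows the drawer box at about (185,180) with its pale front at x≈212, facing right (world -y). The blue candle is at (240,186), the orange one at (315,228), the ink pad at (352,209), the stamp at (312,184), the calculator at (225,239) and the stick at (343,246).

```bash
python3 - <<'E'
from h import *
z=np.load('/tmp/top.npz'); im,d=z['im'],z['d']; c=cam('top')
P=cloud(c,d)
cr=im[145:260,140:400]; cr=cv2.resize(cr,None,fx=3,fy=3,interpolation=cv2.INTER_CUBIC); save('topc.png',cr)
for uv in [(185,180),(212,165),(209,200),(240,185),(240,194),(315,228),(352,209),(270,210),(312,184),(343,246),(225,239)]: print(uv,P[uv[1],uv[0]].round(3))
# height blobs
Z=P[...,2]; reg=np.zeros(Z.shape,bool); reg[150:262,135:415]=1
m=((Z>0.006)&reg&(d>0)).astype(np.uint8)
n,l,st,ce=cv2.connectedComponentsWithStats(m)
for i in range(1,n):
    if st[i,4]>25: 
        q=P[l==i]; print(st[i],ce[i].round(1),'zmed',np.median(q[:,2]).round(3),'zmax',q[:,2].max().round(3),'xy',q[:,:2].min(0).round(3),q[:,:2].max(0).round(3))
E
```

```text
(185, 180) [0.547 0.242 0.066]
(212, 165) [0.595 0.167 0.06 ]
(209, 200) [0.493 0.172 0.05 ]
(240, 185) [0.54  0.084 0.05 ]
(240, 194) [0.522 0.086 0.01 ]
(315, 228) [ 0.421 -0.133  0.048]
(352, 209) [ 0.485 -0.247  0.015]
(270, 210) [ 0.478 -0.005 -0.002]
(312, 184) [ 0.546 -0.123  0.06 ]
(343, 246) [ 0.375 -0.218  0.017]
(225, 239) [0.387 0.124 0.011]
[211 150  28   3  55] [225.9 150.5] zmed 0.011 zmax 0.019 xy [0.654 0.097] [0.659 0.179]
[325 150  90  16 956] [376.5 155.6] zmed 0.063 zmax 0.082 xy [ 0.624 -0.441] [ 0.674 -0.17 ]
[ 153  154   64   58 3280] [184.1 182.4] zmed 0.065 zmax 0.072 xy [0.462 0.154] [0.64 0.34]
[232 177  16  18 218] [239.2 185.2] zmed 0.043 zmax 0.054 xy [0.522 0.065] [0.567 0.109]
[301 177  17  16 165] [309.8 184. ] zmed 0.021 zmax 0.073 xy [ 0.532 -0.144] [ 0.578 -0.097]
[342 195  20  29 556] [351.6 209.1] zmed 0.014 zmax 0.021 xy [ 0.443 -0.276] [ 0.528 -0.218]
[139 214  55  18 808] [166.5 222.7] zmed 0.039 zmax 0.075 xy [0.405 0.215] [0.448 0.377]
[380 216  29  29 616] [393.9 230.1] zmed 0.033 zmax 0.061 xy [ 0.386 -0.411] [ 0.469 -0.329]
[306 219  17  16 209] [314.  226.5] zmed 0.042 zmax 0.054 xy [ 0.406 -0.154] [ 0.448 -0.111]
[205 228  39  23 817] [224.5 238.7] zmed 0.01 zmax 0.017 xy [0.355 0.071] [0.42  0.181]
[318 242  50   9 269] [342.8 245.7] zmed 0.015 zmax 0.022 xy [ 0.366 -0.289] [ 0.386 -0.146]
```

View pics/topc.png

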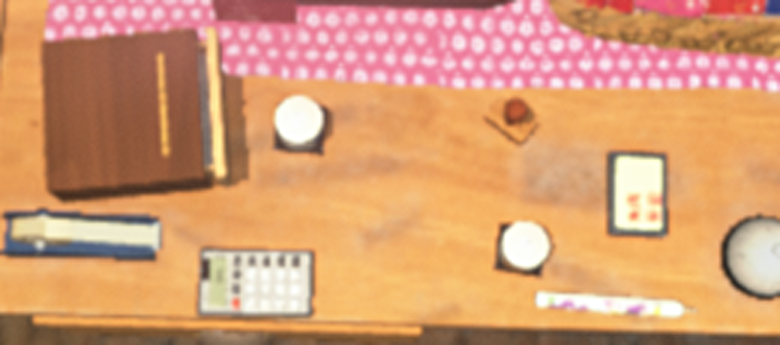

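```bash
cat >> h.py <<'E'
def rect(q):  # q Nx2 world m
    r=cv2.minAreaRect((q*1000).astype(np.float32)); return np.array(r[0])/1000,np.array(r[1]),r[2]
def goto(pos,yaw=None,rot=None,n=None,s=None):
    "shift/turn in move units from measured pose to world pos with tool down at yaw"
    s=s or robot.observe(); R0=Ro.from_euler('xyz',s["eef_rot"]); sh=R0.inv().apply(np.array(pos)-s["position"])
    rv=np.zeros(3)
    if yaw is not None: rv=(R0.inv()*Ro.from_euler('xyz',[np.pi,0,yaw])).as_rotvec()/np.pi
    print('shift',sh.round(4),'turn',rv.round(4),'len',np.linalg.norm(sh).round(3)); return sh,rv
E
python3 - <<'E'
from h import *
z=np.load('/tmp/top.npz'); im,d=z['im'],z['d']; c=cam('top'); P=cloud(c,d)
Z=P[...,2]; m=np.zeros(Z.shape,bool); m[152:213,150:220]=1
m&=(Z>.055)&(Z<.072)
q=P[m]; print('all',rect(q[:,:2]))
hist=np.histogram(q[:,1],bins=np.arange(.14,.35,.005)); print(list(zip(hist[1].round(3),hist[0])))
b=m&(P[...,1]>.185); print('box',rect(P[b][:,:2]), P[b][:,2].mean())
# ink pad
m=np.zeros(Z.shape,bool); m[190:228,335:368]=1; m&=(Z>.007)&(Z<.025); print('ink',rect(P[m][:,:2]))
# dark card of candle, on z~0.002
hsv=cv2.cvtColor(im,cv2.COLOR_RGB2HSV)
for (a,b,e,f) in [(174,202,228,254),(214,242,302,330)]:
    k=np.zeros(Z.shape,bool); k[a:b,e:f]=1; dk=k&(hsv[...,2]<80)
    v,u=np.nonzero(dk); X=plane(c,np.c_[u,v],.001)[:,:2]; print('card',len(u),rect(X),X.min(0),X.max(0))
    w=k&(Z>.035); print(' candle top',P[w].mean(0),w.sum())
goto([.47,-.25,.25],np.pi/2-np.pi/2)
E
```

```text
all (array([0.54675635, 0.24720567]), array([151.5892334, 171.1061554]), 6.622973918914795)
[(np.float64(0.14), np.int64(0)), (np.float64(0.145), np.int64(0)), (np.float64(0.15), np.int64(0)), (np.float64(0.155), np.int64(25)), (np.float64(0.16), np.int64(46)), (np.float64(0.165), np.int64(49)), (np.float64(0.17), np.int64(51)), (np.float64(0.175), np.int64(40)), (np.float64(0.18), np.int64(53)), (np.float64(0.185), np.int64(77)), (np.float64(0.19), np.int64(86)), (np.float64(0.195), np.int64(94)), (np.float64(0.2), np.int64(85)), (np.float64(0.205), np.int64(95)), (np.float64(0.21), np.int64(92)), (np.float64(0.215), np.int64(86)), (np.float64(0.22), np.int64(90)), (np.float64(0.225), np.int64(92)), (np.float64(0.23), np.int64(89)), (np.float64(0.235), np.int64(91)), (np.float64(0.24), np.int64(89)), (np.float64(0.245), np.int64(89)), (np.float64(0.25), np.int64(89)), (np.float64(0.255), np.int64(92)), (np.float64(0.26), np.int64(85)), (np.float64(0.265), np.int64(96)), (np.float64(0.27), np.int64(89)), (np.float64(0.275), np.int64(89)), (np.float64(0.28), np.int64(90)), (np.float64
[... 727 characters left out ...]
c,uv); return o+d*((z-o[2])/d[:,2])[:,None]
        ~~~~^^^^^^
  File "h.py", line 15, in rays
    r=cv2.undistortPoints(uv,K,np.array([k1,0,0,0.]))[:,0]
      ~~~~~~~~~~~~~~~~~~~^^^^^^^^^^^^^^^^^^^^^^^^^^^^
cv2.error: OpenCV(4.12.0) /io/opencv/modules/calib3d/src/undistort.dispatch.cpp:347: error: (-215:Assertion failed) CV_IS_MAT(_src) && CV_IS_MAT(_dst) && (_src->rows == 1 || _src->cols == 1) && (_dst->rows == 1 || _dst->cols == 1) && _src->cols + _src->rows - 1 == _dst->rows + _dst->cols - 1 && (CV_MAT_TYPE(_src->type) == CV_32FC2 || CV_MAT_TYPE(_src->type) == CV_64FC2) && (CV_MAT_TYPE(_dst->type) == CV_32FC2 || CV_MAT_TYPE(_dst->type) == CV_64FC2) in function 'cvUndistortPointsInternal'
```

```bash
python3 - <<'E'
from h import *
z=np.load('/tmp/top.npz'); im,d=z['im'],z['d']; c=cam('top'); P=cloud(c,d);Z=P[...,2]
V=im.max(2)
for (a,b,e,f) in [(174,202,228,254),(214,242,302,330)]:
    k=np.zeros(Z.shape,bool); k[a:b,e:f]=1; dk=k&(V<110)&(Z<.02); print(np.percentile(V[k],[1,5,20]))
    v,u=np.nonzero(dk)
    if len(u): X=plane(c,np.c_[u,v],.001)[:,:2]; print('card',len(u),rect(X),X.min(0),X.max(0))
    w=k&(Z>.035); print(' candle top',P[w].mean(0),w.sum())
goto([.47,-.15,.25],0)
E
```

```text
[ 93. 117. 212.]
card 25 (array([0.54320844, 0.08724848]), array([45.26996231, 41.01512527]), 86.23929595947266) [0.52158689 0.06331716] [0.56218724 0.11061159]
 candle top [0.53650762 0.08584049 0.07364474] 192
[ 96.64 137.3  225.  ]
card 16 (array([ 0.42094852, -0.12390177]), array([56.70362854, 28.77811813]), 38.47745895385742) [ 0.40394246 -0.15104787] [ 0.45069996 -0.11274706]
 candle top [ 0.42471286 -0.12991013  0.06106332] 189
shift [ 0.4227 -0.4201 -0.0277] turn [-0.0006  0.0001  0.0741] len 0.597
```

Emit:
move_arm --pt "0.177 -0.175 -0.012 0 0 0.038 0" --pt "0.177 -0.175 -0.012 0 0 0.038 0" --pt "0.177 -0.175 -0.012 0 0 0.038 0" --pt "0.177 -0.175 -0.012 0 0 0.038 0" --pt "0.177 -0.175 -0.012 0 0 0.038 0"

```text
time_s: 0.6
position: [0.2883, -0.4435, 0.2343]
eef_rot: [-3.141, 0.0, 0.113]
wrist_force: [1.4, -0.1, -0.9]
grip_width: 0.087
grip_force: 0.0
```

Emit:
move_arm --pt "0.15 -0.18 -0.017 0 0 0 0" --pt "0.15 -0.18 -0.017 0 0 0 0" --pt "0.15 -0.18 -0.017 0 0 0 0" --pt "0.15 -0.18 -0.017 0 0 0 0" --pt "0.15 -0.18 -0.017 0 0 0 0"

```text
time_s: 1.1
position: [0.4177, -0.2463, 0.2518]
eef_rot: [-3.141, -0.001, 0.117]
wrist_force: [-0.4, -1.0, 0.9]
grip_width: 0.0866
grip_force: 0.0
```

Emit:
move_arm --pt "0.1 -0.19 0 0 0 0 0" --pt "0.1 -0.19 0 0 0 0 0" --pt "0.1 -0.19 0 0 0 0 0" --pt "0.1 -0.19 0 0 0 0 0" --pt "0.1 -0.19 0 0 0 0 0"

```text
time_s: 1.6
position: [0.4952, -0.0434, 0.2517]
eef_rot: [-3.139, -0.001, 0.122]
wrist_force: [-0.1, 0.0, -0.3]
grip_width: 0.0869
grip_force: 0.0
```

Precise. Move over near the candle and look with the wrist camera.

Emit:
move_arm --pt "0.02 -0.12 0 0 0 0 0" --pt "0.02 -0.12 0 0 0 0 0" --pt "0.02 -0.12 0 0 0 0 0" --pt "0.02 -0.12 0 0 0 0 0"

```text
time_s: 2.0
position: [0.4998, 0.0762, 0.2515]
eef_rot: [-3.14, 0.0, 0.121]
wrist_force: [-0.2, -0.3, 0.5]
grip_width: 0.0865
grip_force: 0.0
```

```bash
python3 - <<'E'
from h import *
s,im,d=snap('wrist'); save('w1.png',im); c=cam('wrist',s); np.savez('/tmp/w1',im=im,d=d)
import pickle; pickle.dump(s,open('/tmp/w1.pkl','wb'))
P=cloud(c,d); print(s['position'],-c[2].T@c[3], proj(c,[[.543,.086,0],[.5566,.1636,.063]]))
E
```

```text
[0.49979287 0.07615881 0.25147807] [0.56533511 0.08498412 0.41338587] [[256.56521076 137.30256279]
 [187.92794518 119.26502262]]
```

View pics/w1.png

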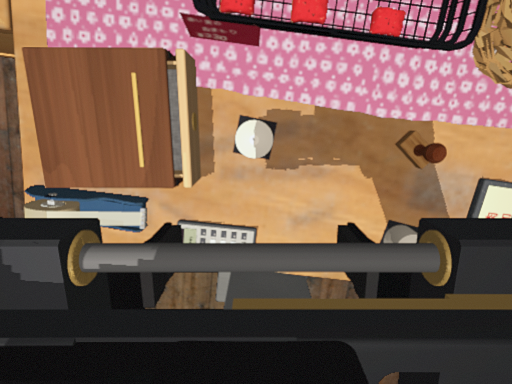

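The wrist view shows the candle with its black card around (255,139). The drawer front's top strip is at x≈180–198, y≈50–185.

```bash
python3 - <<'E'
from h import *
import pickle; s=pickle.load(open('/tmp/w1.pkl','rb')); z=np.load('/tmp/w1.npz'); im,d=z['im'],z['d']; c=cam('wrist',s); P=cloud(c,d)
V=im.max(2); k=np.zeros(V.shape,bool); k[108:168,225:285]=1
for th in (50,70,90):
    v,u=np.nonzero(k&(V<th)); X=plane(c,np.c_[u,v],.001)[:,:2]; print(len(u),rect(X)); print(cv2.boxPoints(cv2.minAreaRect(np.c_[u,v].astype(np.float32))).round(0).tolist())
# front strip & box top
Z=P[...,2]; m=(Z>.058)&(Z<.072)
m[:, 230:]=0; m[:45]=0; m[190:]=0
hi=(m&(P[...,1]<.176)); print('front',rect(P[hi][:,:2]),P[hi][:,2].mean(),hi.sum())
hi=(m&(P[...,1]>.19));  print('box',rect(P[hi][:,:2]),P[hi][:,2].mean())
cr=cv2.resize(im[100:175,215:295],None,fx=6,fy=6,interpolation=cv2.INTER_CUBIC); save('w1c.png',cr)
E
```

```text
125 (array([0.54306921, 0.08872286]), array([46.971138  , 47.27228928]), 85.11835479736328)
[[233.0, 151.0], [241.0, 115.0], [276.0, 123.0], [268.0, 158.0]]
180 (array([0.54324481, 0.08870933]), array([48.03039932, 48.0485878 ]), 84.9395751953125)
[[233.0, 151.0], [240.0, 115.0], [276.0, 122.0], [269.0, 159.0]]
224 (array([0.54310028, 0.08849749]), array([48.87110519, 48.52425003]), 85.48689270019531)
[[233.0, 151.0], [240.0, 115.0], [277.0, 122.0], [269.0, 159.0]]
front (array([0.5532702 , 0.17237161]), array([149.78230286,  21.3622036 ]), 5.792240142822266) 0.06233186193628039 1182
box (array([0.54354144, 0.25789481]), array([150.06129456, 150.62367249]), 6.964878559112549) 0.06563183948798061
```

View pics/w1c.png

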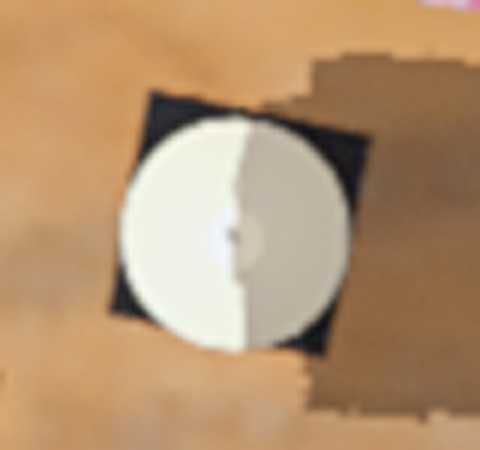

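Emit:
move_arm --pt "0.045 -0.007 0 0 0 0.066 0.15" --pt "0.045 -0.007 0.05 0 0 0.066 0.15" --pt "0.045 -0.007 0.1 0 0 0.066 0.15" --pt "0.045 -0.007 0.15 0 0 0.066 0.15" --pt "0.045 -0.007 0.15 0 0 0.066 0.15" --squeeze 12

```text
time_s: 2.55
position: [0.539, 0.0799, 0.0951]
eef_rot: [3.136, 0.014, -0.097]
wrist_force: [-0.7, 0.0, -0.4]
grip_width: 0.0745
grip_force: 0.0
```

Emit:
move_arm --pt "0 0 0 0 0 0 0.15" --pt "0 0 0 0 0 0 0.15"

```text
time_s: 2.75
position: [0.5466, 0.0836, 0.1043]
eef_rot: [-3.141, -0.005, -0.095]
wrist_force: [0.0, -0.4, 1.1]
grip_width: 0.0743
grip_force: 0.0
```

Emit:
move_arm --pt "-0.003 -0.005 0 0 0 0 0.15" --pt "-0.003 -0.005 0.03 0 0 0 0.15" --pt "-0.003 -0.005 0.06 0 0 0 0.15" --pt "-0.003 -0.005 0.082 0 0 0 0.15" --pt "-0.003 -0.005 0.082 0 0 0 0.15"

```text
time_s: 3.25
position: [0.5407, 0.089, 0.0188]
eef_rot: [3.141, 0.002, -0.094]
wrist_force: [-0.3, 0.2, -0.5]
grip_width: 0.074
grip_force: 0.0
```

Emit:
move_arm --pt "0 0 0 0 0 0 0.3" --pt "0 0 0 0 0 0 0.5" --pt "0 0 0 0 0 0 0.5" --pt "0 0 0 0 0 0 0.5"

```text
time_s: 3.65
position: [0.5429, 0.0892, 0.0211]
eef_rot: [-3.141, -0.003, -0.094]
wrist_force: [-1.1, -0.4, 6.7]
grip_width: 0.0557
grip_force: 12.0
```

Emit:
move_arm --pt "0 0 -0.04 0 0 0 0.5" --pt "0 0 -0.07 0 0 0 0.5" --pt "-0.013 0.04 -0.07 0 0 0 0.5" --pt "-0.027 0.08 -0.07 0 0 0 0.5" --pt "-0.041 0.123 -0.07 0 0 0 0.5"

```text
time_s: 4.15
position: [0.4889, -0.0304, 0.0901]
eef_rot: [3.142, -0.001, -0.092]
wrist_force: [1.7, -0.7, -0.6]
grip_width: 0.0551
grip_force: 12.0
```

Emit:
move_arm --pt "0 0 0 0 0 0 0.5" --pt "0 0 0 0 0 0 0.5" --pt "0 0 0 0 0 0 0.5"

```text
time_s: 4.45
position: [0.4901, -0.0285, 0.0899]
eef_rot: [-3.141, -0.001, -0.093]
wrist_force: [0.5, 0.3, -1.3]
grip_width: 0.0554
grip_force: 12.0
```

Emit:
move_arm --pt "0 0 0.03 0 0 0 0.5" --pt "0 0 0.055 0 0 0 0.5" --pt "0 0 0.064 0 0 0 0.5" --pt "0 0 0.068 0 0 0 0.5" --pt "0 0 0.068 0 0 0 0.5"

```text
time_s: 4.95
position: [0.4901, -0.0285, 0.0219]
eef_rot: [-3.141, -0.001, -0.092]
wrist_force: [-0.2, 1.0, -1.3]
grip_width: 0.0553
grip_force: 12.0
```

Emit:
move_arm --pt "0 0 0 0 0 0 0.5" --pt "0 0 0 0 0 0 0.15" --pt "0 0 0 0 0 0 0.15" --pt "0 0 0 0 0 0 0.15"

```text
time_s: 5.35
position: [0.4899, -0.0297, 0.022]
eef_rot: [3.141, -0.001, -0.094]
wrist_force: [-0.1, 0.1, -0.1]
grip_width: 0.0697
grip_force: 0.0
```

Emit:
move_arm --pt "0 0 -0.03 0 0 0 0.15" --pt "0 0 -0.08 0 0 0 0.15" --pt "0 0 -0.13 0 0 0 0.15" --pt "0 0 -0.13 0 0 0 1" --pt "0 0 -0.13 0 0 0 1"

```text
time_s: 5.85
position: [0.4901, -0.0299, 0.1529]
eef_rot: [3.141, -0.003, -0.094]
wrist_force: [-0.5, -0.7, -0.6]
grip_width: 0.0647
grip_force: 0.0
```

Emit:
move_arm --pt "0.02 -0.045 0 0 0 -0.04 1" --pt "0.037 -0.09 0 0 0 -0.066 1" --pt "0.056 -0.135 0 0 0 -0.066 1" --pt "0.056 -0.155 0 0 0 -0.066 1" --pt "0.056 -0.155 0 0 0 -0.066 1"

```text
time_s: 6.35
position: [0.5584, 0.1238, 0.1496]
eef_rot: [-3.139, 0.003, 0.12]
wrist_force: [-0.2, -1.4, 0.5]
grip_width: 0.0259
grip_force: 0.0
```

Emit:
move_arm --pt "0 0 0 0 0 0 1" --pt "0 0 0.04 0 0 0 1" --pt "0 0 0.08 0 0 0 1" --pt "0 0 0.12 0 0 0 1" --pt "0 0 0.13 0 0 0 1"

```text
time_s: 6.85
position: [0.5559, 0.1156, 0.017]
eef_rot: [3.139, 0.01, 0.111]
wrist_force: [-0.5, -1.2, -0.2]
grip_width: 0.0005
grip_force: 0.0
```

Emit:
move_arm --pt "0 0 0 0 0 0 1" --pt "0 0 0 0 0 0 1"

```text
time_s: 7.05
position: [0.5608, 0.1191, 0.0229]
eef_rot: [3.142, -0.002, 0.112]
wrist_force: [0.3, -0.3, 1.1]
grip_width: 0.0002
grip_force: 0.0
```

Emit:
move_arm --pt "0 -0.02 0 0 0 0 1" --pt "0 -0.026 0 0 0 0 1" --pt "0 -0.03 0 0 0 0 1" --pt "0 -0.034 0 0 0 0 1"

```text
time_s: 7.45
position: [0.5573, 0.1513, 0.023]
eef_rot: [3.138, -0.002, 0.112]
wrist_force: [-0.0, -6.0, 5.9]
grip_width: 0.0003
grip_force: 3.4
```

Emit:
move_arm --pt "0 -0.002 0 0 0 0 1" --pt "0 -0.004 0 0 0 0 1" --pt "0 -0.004 0 0 0 0 1"

```text
time_s: 7.75
position: [0.5569, 0.1548, 0.0227]
eef_rot: [3.138, -0.002, 0.111]
wrist_force: [0.6, -4.1, 4.0]
grip_width: 0.0003
grip_force: 2.5
```

Emit:
move_arm --pt "0 -0.002 0 0 0 0 1" --pt "0 -0.003 0 0 0 0 1" --pt "0 -0.003 0 0 0 0 1"

```text
time_s: 8.05
position: [0.5565, 0.1574, 0.0227]
eef_rot: [3.138, -0.002, 0.111]
wrist_force: [-0.3, -4.6, 5.3]
grip_width: 0.0006
grip_force: 2.9
```

Emit:
move_arm --pt "0 -0.002 0 0 0 0 1" --pt "0 -0.003 0 0 0 0 1" --pt "0 -0.003 0 0 0 0 1"

```text
time_s: 8.35
position: [0.5564, 0.1583, 0.0227]
eef_rot: [3.135, -0.001, 0.11]
wrist_force: [1.1, -7.9, 8.4]
grip_width: 0.0008
grip_force: 4.8
```

Emit:
move_arm --pt "0 0.03 0 0 0 0 1" --pt "0 0.07 0 0 0 0 1" --pt "0 0.085 0 0 0 0 1" --pt "0 0.085 0 0 0 0 1"

```text
time_s: 8.75
position: [0.5649, 0.075, 0.0215]
eef_rot: [3.14, 0.0, 0.107]
wrist_force: [0.0, 0.5, -1.1]
grip_width: 0.0002
grip_force: 0.0
```

Emit:
move_arm --pt "0 0 -0.04 0 0 0 0.7" --pt "-0.01 0 -0.09 0 0 0 0.3" --pt "-0.03 0 -0.13 0 0 0 0.3" --pt "-0.03 0 -0.16 0 0 0 0.3" --pt "-0.03 0 -0.16 0 0 0 0.3"

```text
time_s: 9.25
position: [0.5369, 0.0786, 0.1866]
eef_rot: [-3.141, -0.01, 0.116]
wrist_force: [1.2, -0.0, 0.3]
grip_width: 0.0324
grip_force: 0.0
```

```bash
python3 - <<'E'
from h import *
s,im,d=snap('wrist'); save('w2.png',im); c=cam('wrist',s); P=cloud(c,d); print(s['position'])
np.savez('/tmp/w2',im=im,P=P)
Z=P[...,2]; u=np.array([-.115,.9934]); ctr=np.array([.545,.2575])
t=(P[...,:2]-ctr)@u; w=(P[...,:2]-ctr)@np.array([.9934,.115])
m=(Z>.058)&(Z<.07)&(abs(w)<.08)&(t<-.08)&(t>-.25)
print(m.sum(),np.percentile(t[m],[1,10,50,90,99]),rect(P[m][:,:2]))
E
```

```text
[0.53689792 0.07855567 0.18661882]
1649 [-0.1342816  -0.13346981 -0.129319   -0.12525097 -0.12372106] (array([0.56046173, 0.12962755]), array([145.12657166,  11.11948013]), 6.799566745758057)
```

View pics/w2.png

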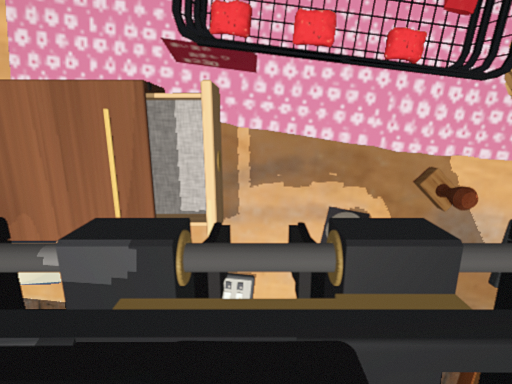

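The drawer is ajar by 40 mm, with its front strip at columns 203–220, and the stamp is untouched at (455,192). Next I move above the front and pinch it.

Emit:
move_arm --pt "0.028 -0.048 0 0 0 0 0.55" --pt "0.028 -0.048 0.04 0 0 0 0.55" --pt "0.028 -0.048 0.08 0 0 0 0.55" --pt "0.028 -0.048 0.08 0 0 0 0.55" --pt "0.028 -0.048 0.08 0 0 0 0.55"

```text
time_s: 9.8
position: [0.5561, 0.1269, 0.1007]
eef_rot: [-3.141, 0.003, 0.115]
wrist_force: [0.4, 1.0, 0.0]
grip_width: 0.0388
grip_force: 0.0
```

Emit:
move_arm --pt "0.004 -0.002 0 0 0 0 0.55" --pt "0.004 -0.002 0.025 0 0 0 0.55" --pt "0.004 -0.002 0.05 0 0 0 0.55" --pt "0.004 -0.002 0.067 0 0 0 0.55" --pt "0.004 -0.002 0.067 0 0 0 0.55" --squeeze 15

```text
time_s: 10.3
position: [0.5607, 0.1284, 0.0343]
eef_rot: [3.141, 0.001, 0.113]
wrist_force: [0.4, 0.7, 0.8]
grip_width: 0.0388
grip_force: 0.0
```

Emit:
move_arm --pt "0 0 0 0 0 0 0.8" --pt "0 0 0 0 0 0 1" --pt "0 0 0 0 0 0 1" --pt "0 0 0 0 0 0 1"

```text
time_s: 10.7
position: [0.5614, 0.1288, 0.0355]
eef_rot: [-3.142, -0.002, 0.113]
wrist_force: [-0.5, -0.7, -0.2]
grip_width: 0.0149
grip_force: 0.0
```

Emit:
move_arm --pt "0 0 0 0 0 0 1" --pt "0 0 0 0 0 0 1" --pt "0 0.015 0 0 0 0 1" --pt "0 0.035 0 0 0 0 1" --pt "0 0.05 0 0 0 0 1"

```text
time_s: 11.2
position: [0.5671, 0.0784, 0.0352]
eef_rot: [-3.141, -0.002, 0.114]
wrist_force: [-0.3, 3.0, 4.1]
grip_width: 0.0101
grip_force: 15.0
```

Emit:
move_arm --pt "0 0.01 0 0 0 0 1" --pt "0 0.018 0 0 0 0 1" --pt "0 0.018 0 0 0 0 1" --pt "0 0.018 0 0 0 0 1"

```text
time_s: 11.6
position: [0.5694, 0.0596, 0.0352]
eef_rot: [3.14, -0.002, 0.113]
wrist_force: [0.4, 0.2, 5.4]
grip_width: 0.0099
grip_force: 15.0
```

Emit:
move_arm --pt "0 0 0 0 0 0 0.6" --pt "0 0 0 0 0 0 0.6" --pt "0 0 0 0 0 0 0.6" --pt "0 0 -0.03 0 0 0 0.6" --pt "0 0 -0.06 0 0 0 0.6"

```text
time_s: 12.1
position: [0.5672, 0.0608, 0.094]
eef_rot: [-3.141, 0.003, 0.114]
wrist_force: [-0.2, -0.3, -0.6]
grip_width: 0.0336
grip_force: 0.0
```

Emit:
move_arm --pt "0 0 -0.04 0 0 0 0.5" --pt "0 0 -0.08 0 0 0 0" --pt "-0.018 0.045 -0.09 0 0 0 0" --pt "-0.036 0.09 -0.09 0 0 0 0" --pt "-0.054 0.135 -0.09 0 0 0 0"

```text
time_s: 12.6
position: [0.5295, -0.0806, 0.185]
eef_rot: [3.141, -0.001, 0.115]
wrist_force: [1.1, 0.1, -0.4]
grip_width: 0.0669
grip_force: 0.0
```

Emit:
move_arm --pt "-0.02 0.045 0 0 0 0.025 0" --pt "-0.038 0.09 0 0 0 0.046 0" --pt "-0.055 0.135 0 0 0 0.046 0" --pt "-0.063 0.159 0 0 0 0.046 0" --pt "-0.063 0.159 0 0 0 0.046 0"

```text
time_s: 13.1
position: [0.4832, -0.2494, 0.1839]
eef_rot: [3.14, 0.002, -0.04]
wrist_force: [0.0, 0.6, -0.8]
grip_width: 0.0867
grip_force: 0.0
```

```bash
python3 - <<'E'
from h import *
s,im,d=snap('wrist'); c=cam('wrist',s); P=cloud(c,d); print(s['position'],s['eef_rot'])
Z=P[...,2]; m=(Z>.008)&(Z<.022)&(abs(P[...,0]-.486)<.06)&(abs(P[...,1]+.2465)<.05); print('ink',rect(P[m][:,:2]),m.sum())
s,im,d=snap('top'); c=cam('top'); P=cloud(c,d); Z=P[...,2]; save('top2.png',cv2.resize(im[145:260,140:400],None,fx=3,fy=3,interpolation=cv2.INTER_CUBIC))
m=(Z>.008)&(Z<.022)&(abs(P[...,0]-.486)<.06)&(abs(P[...,1]+.2465)<.05); print('inktop',rect(P[m][:,:2]),m.sum())
E
```

```text
[ 0.48323045 -0.24944527  0.18388363] [ 3.13992726e+00  1.71056125e-03 -3.96982254e-02]
ink (array([ 0.48334653, -0.24690521]), array([57.12242508, 85.18487549]), 88.86466217041016) 3906
inktop (array([ 0.4825751 , -0.24632924]), array([79.02523041, 59.57033157]), 2.248077630996704) 399
```

View pics/top2.png

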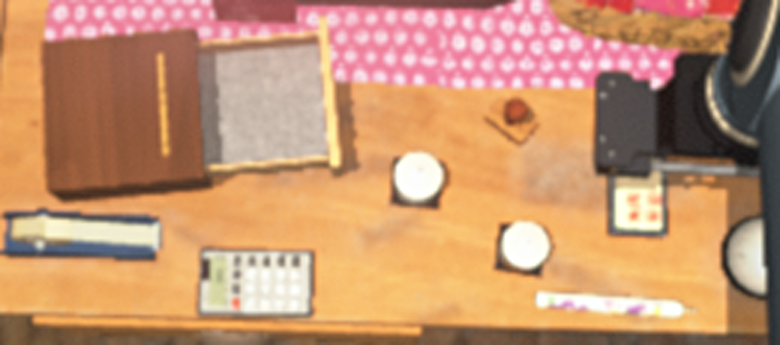

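The drawer is fully open, with its front at about (333,95) in the crop. The blue candle stands clear at (418,178), and the stamp, orange candle, calculator and stick haven't moved. Next, the ink pad.

Emit:
move_arm --pt "0.001 -0.002 0.04 0 0 -0.004 0" --pt "0.001 -0.002 0.08 0 0 -0.004 0" --pt "0.001 -0.002 0.12 0 0 -0.004 0" --pt "0.001 -0.002 0.15 0 0 -0.004 0" --pt "0.001 -0.002 0.16 0 0 -0.004 0" --squeeze 20

```text
time_s: 13.7
position: [0.485, -0.2391, 0.0217]
eef_rot: [-3.138, 0.005, -0.015]
wrist_force: [-0.9, 0.6, -0.2]
grip_width: 0.0869
grip_force: 0.0
```

Emit:
move_arm --pt "0 0 0.01 0 0 0 0" --pt "0 0 0.018 0 0 0 0" --pt "0 0 0.018 0 0 0 0"

```text
time_s: 14.0
position: [0.4869, -0.242, 0.0067]
eef_rot: [3.141, -0.0, -0.018]
wrist_force: [0.2, 0.5, 0.0]
grip_width: 0.0868
grip_force: 0.0
```

Emit:
move_arm --pt "-0.002 0.004 0.003 0 0 0 0" --pt "-0.002 0.004 0.003 0 0 0 0.2" --pt "-0.002 0.004 0.003 0 0 0 0.5" --pt "-0.002 0.004 0.003 0 0 0 0.6" --pt "-0.002 0.004 0.003 0 0 0 0.6"

```text
time_s: 14.5
position: [0.4846, -0.2463, 0.0039]
eef_rot: [3.141, -0.001, -0.019]
wrist_force: [-0.1, 0.3, -0.7]
grip_width: 0.0626
grip_force: 0.0
```

Emit:
move_arm --pt "0 0 0 0 0 0 0.6" --pt "0 0 0 0 0 0 0.6"

```text
time_s: 14.7
position: [0.4846, -0.2464, 0.0038]
eef_rot: [3.141, -0.0, -0.018]
wrist_force: [-0.8, -0.3, 1.3]
grip_width: 0.0579
grip_force: 20.0
```

Emit:
move_arm --pt "0 0 -0.03 0 0 0 0.6" --pt "0 0 -0.07 0 0 0 0.6" --pt "0 0 -0.11 0 0 0 0.6" --pt "0 0 -0.14 0 0 0 0.6" --pt "0 0 -0.14 0 0 0 0.6"

```text
time_s: 15.2
position: [0.4872, -0.2471, 0.1478]
eef_rot: [3.138, -0.008, -0.018]
wrist_force: [0.6, -0.5, -1.3]
grip_width: 0.0577
grip_force: 20.0
```

Emit:
move_arm --pt "0.006 -0.035 0 0 0 0 0.6" --pt "0.014 -0.075 0 0 0 -0.02 0.6" --pt "0.022 -0.115 0 0 0 -0.042 0.6" --pt "0.03 -0.155 0 0 0 -0.042 0.6" --pt "0.036 -0.19 0 0 0 -0.042 0.6"

```text
time_s: 15.7
position: [0.5232, -0.0547, 0.1423]
eef_rot: [-3.141, 0.002, 0.115]
wrist_force: [0.4, 0.1, -1.5]
grip_width: 0.0578
grip_force: 20.0
```

Emit:
move_arm --pt "0.01 -0.04 0 0 0 0 0.6" --pt "0.02 -0.08 0 0 0 0 0.6" --pt "0.03 -0.12 0 0 0 0 0.6" --pt "0.04 -0.15 0 0 0 0 0.6" --pt "0.04 -0.15 0 0 0 0 0.6"

```text
time_s: 16.2
position: [0.546, 0.1029, 0.1427]
eef_rot: [-3.138, 0.0, 0.122]
wrist_force: [-1.0, -0.5, -1.0]
grip_width: 0.0578
grip_force: 20.0
```

```bash
python3 - <<'E'
from h import *
s=robot.observe(); print(s['position'],s['eef_rot'],s['grip_width'],s['time_s'])
goto([.5605,.1234,.1],.115,s=s)
E
```

```text
[0.54596401 0.1028839  0.14272555] [-3.13768736e+00  3.51492439e-04  1.22081119e-01] 0.05780615499422205 16.2
shift [ 0.0169 -0.0184  0.0428] turn [-0.0012  0.0001  0.0023] len 0.05
```

Emit:
move_arm --pt "0.017 -0.018 0 0 0 0.001 0.6" --pt "0.017 -0.018 0.025 0 0 0.001 0.6" --pt "0.017 -0.018 0.05 0 0 0.001 0.6" --pt "0.017 -0.018 0.05 0 0 0.001 0.6" --pt "0.017 -0.018 0.05 0 0 0.001 0.6"

```text
time_s: 16.7
position: [0.5609, 0.1157, 0.0928]
eef_rot: [3.141, 0.002, 0.11]
wrist_force: [0.6, 0.3, -1.2]
grip_width: 0.0575
grip_force: 20.0
```

Emit:
move_arm --pt "0 -0.006 0 0 0 0 0.6" --pt "0 -0.006 0 0 0 0 0.6" --pt "0 -0.006 0 0 0 0 0.6"

```text
time_s: 17.0
position: [0.5614, 0.1228, 0.0946]
eef_rot: [-3.142, -0.002, 0.111]
wrist_force: [-0.5, 0.5, -1.7]
grip_width: 0.0574
grip_force: 20.0
```

Good. Lower to TCP z≈0.023 and release narrowly.

Emit:
move_arm --pt "0 0 0.03 0 0 0 0.6" --pt "0 0 0.055 0 0 0 0.6" --pt "0 0 0.067 0 0 0 0.6" --pt "0 0 0.071 0 0 0 0.6" --pt "0 0 0.071 0 0 0 0.6"

```text
time_s: 17.5
position: [0.5613, 0.1226, 0.023]
eef_rot: [-3.142, -0.001, 0.11]
wrist_force: [0.7, 0.3, -0.7]
grip_width: 0.0576
grip_force: 20.0
```

Emit:
move_arm --pt "0 0 0 0 0 0 0.22" --pt "0 0 0 0 0 0 0.22" --pt "0 0 0 0 0 0 0.22" --pt "0 0 -0.02 0 0 0 0.22" --pt "0 0 -0.05 0 0 0 0.22"

```text
time_s: 18.0
position: [0.5597, 0.1219, 0.072]
eef_rot: [3.141, 0.003, 0.11]
wrist_force: [0.3, -0.4, -0.1]
grip_width: 0.0677
grip_force: 0.0
```

Emit:
move_arm --pt "0 0 -0.04 0 0 0 0.22" --pt "0 0 -0.08 0 0 0 0.22" --pt "0 0.05 -0.11 0 0 0 1" --pt "0 0.1 -0.11 0 0 0 1" --pt "0 0.13 -0.11 0 0 0 1"

```text
time_s: 18.5
position: [0.5763, -0.0099, 0.1847]
eef_rot: [3.139, -0.004, 0.108]
wrist_force: [0.5, -0.0, -0.7]
grip_width: 0.0516
grip_force: 0.0
```

```bash
python3 - <<'E'
from h import *
s,im,d=snap('wrist'); save('w3.png',im); c=cam('wrist',s); P=cloud(c,d); print(s['position'])
Z=P[...,2]; u=np.array([-.115,.9934]); ctr=np.array([.545,.2575])
t=(P[...,:2]-ctr)@u; w=(P[...,:2]-ctr)@np.array([.9934,.115])
m=(Z>.055)&(Z<.07)&(abs(w)<.08)&(t<-.08)&(t>-.25)
print('front',m.sum(),np.percentile(t[m],[1,50,99]))
m=(Z>.027)&(Z<.042)&(abs(w)<.056)&(t<-.07)&(t>-.19); print('pad',m.sum(),np.percentile(Z[m],[5,50,95]),rect(np.c_[t[m],w[m]]))
f=(d>0)&(Z>.005)&(Z<.05)&(abs(w)<.055)&(t<-.07)&(t>-.19); print(np.percentile(Z[f],[1,10,50,90,99]))
E
```

```text
[ 0.57634633 -0.00993505  0.18469904]
front 1487 [-0.20403657 -0.1993483  -0.19336432]
pad 4050 [0.03026932 0.03235513 0.03366843] (array([-0.13460786,  0.00022482]), array([58.71994019, 84.11461639]), 0.21191824972629547)
[0.01635199 0.01721654 0.01889658 0.03296259 0.03392303]
```

View pics/w3.png

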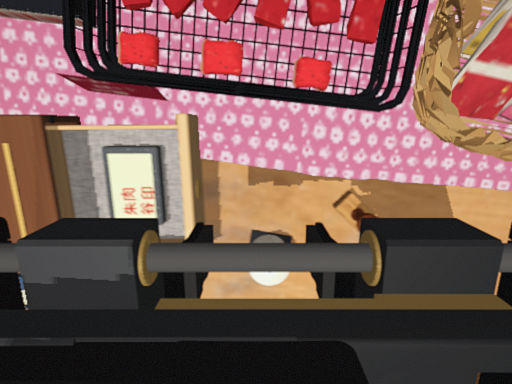

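The pad lies flat in the drawer (columns 105–160, rows 147–225), top at 32 mm as it should be. Now push the drawer shut.

Emit:
move_arm --pt "0 -0.028 0 0 0 0 1" --pt "0 -0.028 0.04 0 0 0 1" --pt "0 -0.028 0.085 0 0 0 1" --pt "0 -0.028 0.13 0 0 0 1" --pt "0 -0.028 0.162 0 0 0 1"

```text
time_s: 19.05
position: [0.5709, 0.021, 0.0183]
eef_rot: [-3.142, 0.002, 0.11]
wrist_force: [0.9, 0.3, -0.1]
grip_width: 0.0077
grip_force: 0.0
```

Emit:
move_arm --pt "0 0 0 0 0 0 1" --pt "0 0 0 0 0 0 1" --pt "0 0 0 0 0 0 1"

```text
time_s: 19.35
position: [0.5739, 0.0215, 0.0228]
eef_rot: [3.142, -0.004, 0.11]
wrist_force: [0.4, 0.4, -0.0]
grip_width: 0.0005
grip_force: 0.0
```

Emit:
move_arm --pt "0 -0.01 0 0 0 0 1" --pt "0 -0.016 0 0 0 0 1" --pt "0 -0.022 0 0 0 0 1" --pt "0 -0.03 0 0 0 0 1" --pt "0 -0.04 0 0 0 0 1"

```text
time_s: 19.85
position: [0.5682, 0.0606, 0.021]
eef_rot: [3.141, -0.001, 0.109]
wrist_force: [1.1, -1.3, 2.2]
grip_width: 0.0005
grip_force: 1.3
```

Emit:
move_arm --pt "0 -0.012 0 0 0 0 1" --pt "0 -0.024 0 0 0 0 1" --pt "0 -0.036 0 0 0 0 1" --pt "0 -0.048 0 0 0 0 1" --pt "0 -0.06 0 0 0 0 1"

```text
time_s: 20.35
position: [0.561, 0.1201, 0.0205]
eef_rot: [3.139, 0.001, 0.11]
wrist_force: [0.8, -6.4, 4.6]
grip_width: 0.0005
grip_force: 3.7
```

Emit:
move_arm --pt "0 -0.01 0 0 0 0 1" --pt "0 -0.018 0 0 0 0 1" --pt "0 -0.024 0 0 0 0 1" --pt "0 -0.028 0 0 0 0 1" --pt "0 -0.03 0 0 0 0 1"

```text
time_s: 20.85
position: [0.5575, 0.1495, 0.0205]
eef_rot: [3.139, 0.001, 0.11]
wrist_force: [-0.2, -6.2, 3.7]
grip_width: 0.0005
grip_force: 3.2
```

Emit:
move_arm --pt "0 -0.003 0 0 0 0 1" --pt "0 -0.006 0 0 0 0 1" --pt "0 -0.009 0 0 0 0 1" --pt "0 -0.012 0 0 0 0 1" --pt "0 -0.012 0 0 0 0 1"

```text
time_s: 21.35
position: [0.5565, 0.1579, 0.0205]
eef_rot: [3.134, 0.003, 0.108]
wrist_force: [0.0, -10.7, 8.1]
grip_width: 0.0004
grip_force: 6.2
```

At the stop, as before. Back off slowly, then clear and check.

Emit:
move_arm --pt "0 0.008 0 0 0 0 1" --pt "0 0.016 0 0 0 0 1" --pt "0 0.03 0 0 0 0 1" --pt "0 0.06 0 0 0 0 1" --pt "0 0.08 0 0 0 0 1"

```text
time_s: 21.85
position: [0.5651, 0.0807, 0.0201]
eef_rot: [3.141, 0.001, 0.11]
wrist_force: [0.1, -1.0, 0.3]
grip_width: 0.0002
grip_force: 0.0
```

Emit:
move_arm --pt "0 0 -0.04 0 0 0 1" --pt "0 0 -0.09 0 0 0 1" --pt "0 0 -0.14 0 0 0 1" --pt "0 0.04 -0.18 0 0 0 1" --pt "0 0.06 -0.2 0 0 0 1"

```text
time_s: 22.35
position: [0.5728, 0.0219, 0.2235]
eef_rot: [3.141, -0.004, 0.111]
wrist_force: [0.3, -1.4, -0.6]
grip_width: 0.0003
grip_force: 0.0
```

```bash
python3 - <<'E'
from h import *
s,im,d=snap('wrist'); c=cam('wrist',s); P=cloud(c,d); print(s['position'],s['time_s'])
Z=P[...,2]; u=np.array([-.115,.9934]); ctr=np.array([.545,.2575])
t=(P[...,:2]-ctr)@u; w=(P[...,:2]-ctr)@np.array([.9934,.115])
m=(Z>.055)&(Z<.07)&(abs(w)<.08)&(t<-.079)&(t>-.25)
print('front',m.sum(),np.percentile(t[m],[1,50,99]))
s,im2,d=snap('top'); save('end.png',np.vstack([cv2.resize(im2[145:260,140:400],(640,283)),cv2.resize(im[:230],(640,288))]))
E
```

```text
[0.57279777 0.02190765 0.22346291] 22.35
front 1394 [-0.09496876 -0.09148442 -0.08512786]
```

View pics/end.png

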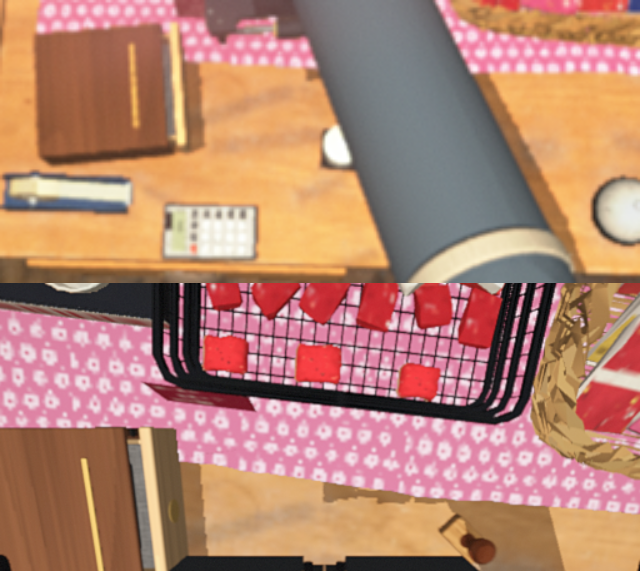

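The drawer front sits right against the box (face 94–95 mm from the box centre, so travel is about 0), and the candle is standing at (338,147). Handing in.

```bash
python3 -c "
from rig import robot
print(robot.finish_job())"
```

```text
the job is handed in; nothing more can be done
None
```

The ink pad is flat in the drawer, which is pushed in and staying shut, and the blue-flowered candle stands upright clear of the drawer; the other objects were not touched, and I handed the job in at about 22 s of the 72 s allowed.

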